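Hold down a plate reader's recessed reset with a stylus

ROBOT

A 6-joint arm with a two-finger parallel gripper is mounted at the origin on the work surface. World frame = base frame: x ahead of the robot, y to its left, z up, the work surface at z = 0. Lengths are in m, angles in rad, forces in N, time in s.
With the tool pointing down it reaches from about 0.25 to 0.725 m from the base axis. Payload 4 kg.
Tool frame: the origin (TCP) lies between the finger pads; the fingertips stand 8 mm ahead of it and the grasp point (between the pads) lies 11 mm behind it; z points along the fingers, y is the line along which they close (so a half turn about z gives the same grasp; the last joint's range is limited). The gripper opens to 85 mm and grips with 20 to 120 N. Pads are 22 mm wide; open, the fingers measure 114 mm over their backs; the gripper's body (76 mm by 85 mm) begins 54 mm behind the grasp point. The pads swing forward as they close: fully open they stand 13 mm farther back than shut.
Start: joints at [-1.202, 0.241, 0.005, 1.335, 0, 1.571], TCP at [0.18, -0.466, 0.239] pointing down, gripper open.
Joint ranges: [-2.72, 2.72], [-1.05, 1.87], [-1.09, 1.28], [-1.99, 2.15], [-1.42, 1.44], [-3.14, 3.14]. Speed limits (rad/s): [2.79, 2.79, 3.14, 3.14, 3.14, 3.14].

INTERFACE

Orientations are given as a unit quaternion [x, y, z, w].
In Python, from workcell import status, viewer, bot gives the robot as it stands.
- The arm moves only by the tool servo_tool, never from a script. Its argument "commands" is a list of rows, each a list of 5 numbers: the finger opening in mm, from 0 to 85.4, then the shift along the tool's x, y, z in mm, then the turn about the tool's z in rad. A call has 1 to 20 rows; each row shifts and turns the commanded pose from where the row before left it, along the tool's axes as they then stand; what a row does not reach is not made up. A row lasts 1/8 s, in which the tool goes at most 62.5 mm and 10.7 degrees, less where a joint would pass 70% of its speed; a pose out of reach is approached as far as the arm can. A call is refused whole if a number of a shift passes 62.5 or a number of a turn 0.188, either way. A call with a gripper value outside its range is refused whole. The fingers move at their own pace and stop on an object; the grip force is fixed at half the most. Time passes only in rows, so rows that do not move let the fingers close. It gives the time, the measured TCP pose, the force, the opening and the grip force at its end, in the units of the state.
- status.get_obs(): the state, without advancing time (a new reading comes with each control period).
- viewer.camera(name): name is "scene" or "top"; returns (picture, depth): 480x640x3 uint8, red, green, blue; 480x640 float32, m along the optical axis (not along the pixel's ray), 0 where there is no reading.
- viewer.get_calibration(name): a dict with "camera_matrix" (3x3 intrinsics, pixels), "distortion" ([k1, k2, p1, p2, k3] as OpenCV has them; the pictures are not rectified), "R" (3x3) and "t" (3): a world point X has camera coordinates R X + t. Camera axes: x right, y down, z forward; pixel columns grow to the right and rows downward; lengths in m; the calibration is good to about 2 mm. A picture is of the moment at which its call begins. get_calibration takes no time and is no camera call.
- bot.job_done(): hands the job in; it is judged then, once.
Trained networks look in the newest picture that a camera, given by its name, has taken for a name from the list of things; names that differ only in an ending like _2 or _b are one class to them, and where a whole thing is asked for, a point or a joint stands for the part that bears it (a point fixed in the world has none). Each returns a list of dicts, best first, with "p" (0 to 1); they miss things now and then, are a little off and sometimes report something else, mostly with a low value. They report only what shows in the picture. A call takes as long as a camera call. They do not tell look-alikes from the thing itself.
- viewer.masks_of(camera, label): "mask" (480x640 bool, what is visible of it) and "pixel" ([row, column] in pixels, amid what is visible of it).
- viewer.spot_point(camera, label): "pixel" ([row, column] in pixels: a listed point, or the origin of a listed thing).
The state is a dict: "clock": time; "joint_pos": joint angles; "joint_vel": joint speeds; "tau": joint torques, N m; "eef_pos": TCP position; "tool_rot": TCP orientation; "ft_force": force on the tool from outside, world axes, zero at the start; "ft_torque": the same for the moment, N m; "grip_width": finger opening in m; "grasp_force": force on a finger pad.
Only numpy, scipy, OpenCV 4.12 (cv2) and the standard library are available. Lean on these libraries where they do the work, as an engineer would, in place of code of your own. Each camera call takes 0.05 s, during which the arm holds its last target. There are 200 camera calls.

TASK

The plate reader has locked up. First slide the steel shutter on its front deck fully open, then take the stylus (the slim straight-handled tool, with neither ball nor T-bar on top) out of the tool rack, reach its tip down through the round hole that the shutter covered and push the recessed reset button well down. Finish while still gripping the stylus and holding the button down; leave the shutter open, and the other two tools and the loose things on the bench where they are.

Things in the scene. Friction and masses are not known exactly. Their poses are not given: they have to be found in the camera images.
- reader: White bench instrument, fixed, 260 (x) x 300 (y) x 125 mm. Origin: centre of its underside, on the bench; its x points away from its front face (the front faces the robot at yaw 0), z up. The front part is a flat deck 80 mm above the bench, x from -130 to +35 mm; behind it is a hood 125 mm high. It is turned about z by its yaw.
- aperture (a point): Centre of the round service hole, 14 mm across, at deck level (80 mm above the bench), at x -55, y +30 mm in the reader's frame. The bore goes straight down 40 mm. The shutter covers it at the start.
- shutter (a joint): Steel shutter plate, 38 x 40 x 3 mm, lying on the deck between two aluminium rails that run along the reader's y and stand 7 mm above the deck. Value 0 = hole centred under the plate; it grows as the plate slides towards the reader's -y, to the end stop at 0.050 m (fully open); from 0.027 on the hole is clear. It starts between 0 and 0.010. Friction about 1.5 N; it stays where it is left.
- shutter_tab (a point): Centre of the top of the upright tab in the middle of the shutter plate: 26 mm along the reader's x, 10 mm along its y, top 28 mm above the deck, rising from the plate (4 mm above the deck). It can be pinched from above across its 10 mm, or pushed.
- reset (a joint): Recessed reset button in the bore, moving straight down; value 0 = up, 0.007 m = fully down. Spring: 1.3 N to start it, about 5.9 N to hold it fully down. It counts as held down from 0.004 m on.
- reset_top (a point): Centre of the button's flat top, 12.8 mm across, filling the bore; when up it lies 30 mm below the deck (50 mm above the bench), under the aperture's centre.
- stylus: The stylus, standing upright in one of the rack's three holes, 130 mm long in all, about 60 g. Origin on its axis at the underside of its flange, z along the axis towards the handle's top. Round plain grey handle 16 mm across from 4 to 70 mm above the origin, flat top; flange 24 mm across, 4 mm thick, resting on the rack; steel shaft 6 mm across, reaching 60 mm below the origin.
- stylus_tip (a point): End of the stylus's steel shaft, 60 mm below the stylus's origin along its axis.
- rack: Fixed tool rack, 90 (x) x 190 (y) x 75 mm, origin at the centre of its underside on the bench. Three holes 12 mm across in its top plate (75 mm above the bench) at y -60, 0 and +60 mm, x 0, in its frame, one tool in each, in any order.
- ball_tool: Bystander in the rack: tool with a 30 mm ball on a thin neck, top 65 mm above the rack. Leave it in place.
- tee_tool: Bystander in the rack: tool with a T-bar (42 x 14 mm) on a thin neck, top 60 mm above the rack. Leave it in place.
- vial: Bystander: small vial, 28 mm across, 55 mm high; origin under its centre.
- tall_bottle: Bystander: white bottle, 68 mm across, 150 mm high; origin under its centre.
- short_bottle: Bystander: amber bottle, 48 mm across, 85 mm high; origin under its centre.
- trough: Bystander: white open trough, 70 x 150 x 45 mm; origin under its centre.
- tip_box: Bystander: box of pipette tips, 122 x 85 x 67 mm; origin under its centre.
- timer: Bystander: small bench timer, 30 x 85 x 60 mm; origin under its centre.
Not all that is in view belongs to the job. Leave any green look-alike of the stylus alone.

How it is judged:
By the outcome, as a careful person would: the job done as asked, in the order asked, and still so for the second after the job is handed in, while the arm keeps its last pose, push and grip.
It also fails if it takes over 51 s, if anything falls off the work surface, if the arm or the gripper's body presses on something with over 40 N, if the wrist force passes 120 N, or if a joint passes its speed limit or range.

## Working session

There is one attempt and no reset: what is moved stays moved. The work goes in short steps, Python scripts to look and compute and a tool call to move; the robot and the scene stay as the last step left them, time stands still between calls to the robot, and variables do not carry over. Pictures are saved under pics/ and viewed, at most 10 in all, crops included, and the job is handed in when it is done.

Besides the shell and the picture viewer there is one more tool, called after "Emit:" by a JSON object that holds its "method" and its "body", one argument or row to a line. servo_tool: Moves the arm, as the interface text tells. Its arguments: {"type":"object","properties":{"commands":{"type":"array"}},"required":["commands"]}

```bash
mkdir -p pics; cat > h.py <<'E'
import numpy as np, cv2
from workcell import status, viewer, bot
def ray(cam,px):
    c=viewer.get_calibration(cam)
    n=cv2.undistortPoints(np.array([[[px[1],px[0]]]],float),np.array(c["camera_matrix"]),np.array(c["distortion"]))[0,0]
    return np.array([n[0],n[1],1.]),np.array(c["R"]),np.array(c["t"])
def at_z(cam,px,z):
    d,R,t=ray(cam,px); o=-R.T@t; v=R.T@d
    return o+v*(z-o[2])/v[2]
def at_d(cam,px,dep):
    d,R,t=ray(cam,px); return R.T@(d*dep-t)
def cloud(cam,depth):
    c=viewer.get_calibration(cam); R=np.array(c["R"]);t=np.array(c["t"])
    g=np.mgrid[0:480,0:640]; p=np.stack([g[1],g[0]],-1).reshape(-1,1,2).astype(float)
    n=cv2.undistortPoints(p,np.array(c["camera_matrix"]),np.array(c["distortion"]))[:,0]
    P=np.c_[n,np.ones(len(n))]*depth.reshape(-1,1)
    return ((P-t)@R).reshape(480,640,3)
E
python3 - <<'E'
from h import *
np.set_printoptions(precision=4,suppress=True)
for cam in("top","scene"):
    im,d=viewer.camera(cam); cv2.imwrite(f"pics/{cam}0.png",im[...,::-1]); np.save(f"{cam}0.npy",d)
    for l,z in(("aperture",.08),("shutter_tab",.108),("stylus",.075),("stylus_tip",.015),("reader",0),("rack",0),("ball_tool",.075),("tee_tool",.075)):
        for r in viewer.spot_point(cam,l)[:4]:
            print(cam,l,round(r["p"],2),np.round(r["pixel"],1),at_z(cam,r["pixel"],z))
o=status.get_obs();print(o["clock"],o["eef_pos"],o["tool_rot"],o["grip_width"])
for cam in("top","scene"):
    c=viewer.get_calibration(cam);print(-np.array(c["R"]).T@c["t"])
E
```

```text
top aperture 0.8 [203.9 403.4] [ 0.5963 -0.1445  0.08  ]
top shutter_tab 0.55 [199.2 408.1] [ 0.6    -0.1504  0.108 ]
top stylus 0.73 [314.4 224.2] [0.3799 0.2254 0.075 ]
top stylus 0.65 [246.7 312. ] [0.5134 0.0448 0.075 ]
top stylus 0.49 [247.6 248.9] [0.5148 0.1746 0.075 ]
top stylus_tip 0.62 [310.9 230.4] [0.3862 0.2256 0.015 ]
top reader 0.91 [187.8 410.3] [ 0.6482 -0.1725  0.    ]
top rack 0.68 [263.6 227.9] [0.4893 0.2345 0.    ]
top ball_tool 0.65 [199.1 404.6] [ 0.6073 -0.1481  0.075 ]
top ball_tool 0.53 [264.3 195.5] [0.483  0.2853 0.075 ]
top tee_tool 0.5 [256.6 221.6] [0.4976 0.2311 0.075 ]
top tee_tool 0.49 [265.7 196. ] [0.4801 0.2842 0.075 ]
scene shutter_tab 0.81 [207.7 243.5] [ 0.5894 -0.1546  0.108 ]
scene stylus 0.73 [272.9 432.6] [0.3947 0.2386 0.075 ]
scene stylus 0.72 [284.  370.6] [0.5118 0.18   0.075 ]
scene stylus 0.65 [346.7 272. ] [0.7546 0.1805 0.075 ]
scene stylus 0.63 [252.8 329.9] [0.5149 0.057  0.075 ]
scene stylus_tip 0.57 [276.1 324.5] [0.5305 0.0564 0.015 ]
scene stylus_tip 0.56 [283.3 366.5] [0.4758 0.1314 0.015 ]
scene stylus_tip 0.31 [250.2 223.5] [ 0.6538 -0.1579  0.015 ]
scene reader 0.63 [251.  222.7] [ 0.6493 -0.1719  0.    ]
scene rack 0.8 [320.5 396.8] [0.49   0.2387 0.    ]
scene ball_tool 0.73 [304.8 422.9] [0.4732 0.2858 0.075 ]
scene ball_tool 0.67 [282.6 369.5] [0.5109 0.1757 0.075 ]
scene ball_tool 0.52 [426.4 361.9] [0.738  0.4035 0.075 ]
scene tee_tool 0.69 [294.7 393.3] [0.4979 0.2301 0.075 ]
0.9 [ 0.1802 -0.4664  0.2393] [ 0.983   0.1834 -0.      0.    ] 0.08539383838586373
[ 0.3958 -0.0045  1.0898]
[1.102  0.7712 0.932 ]
```

View pics/top0.png

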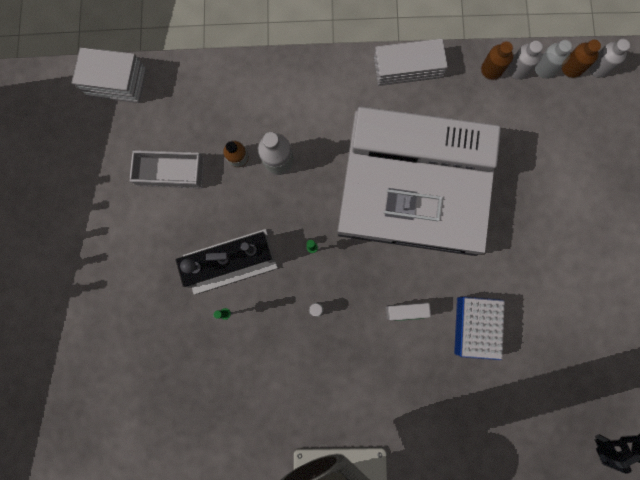

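View pics/scene0.png

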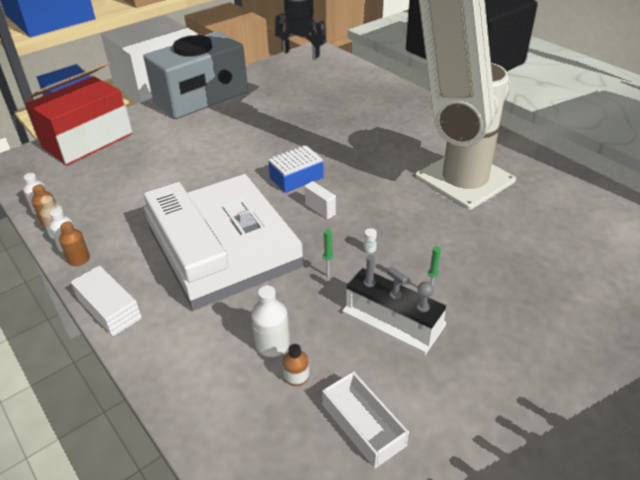

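The grey candidate in the rack is at top (248,247) and scene (270,370). The green ones are look-alikes, at top (245,312) and (314,222), scene (245,328) and (262,435). The ball tool is at top (266,187) and the T-bar tool at (257,216). The plain grey straight handle is the stylus. I'll confirm this with a crop and measure.

```bash
python3 - <<'E'
from h import *
np.set_printoptions(precision=4,suppress=True)
im=cv2.imread("pics/scene0.png"); a=cv2.resize(im[225:355,320:460],None,fx=4,fy=4,interpolation=cv2.INTER_CUBIC)
im=cv2.imread("pics/top0.png"); b=cv2.resize(im[165:245,360:470],None,fx=6,fy=6,interpolation=cv2.INTER_CUBIC)[:480,:]
cv2.imwrite("pics/cropA.png",a); cv2.imwrite("pics/cropB.png",b)
for cam in("top","scene"):
    P=cloud(cam,np.load(cam+"0.npy")); x,y,z=P[...,0],P[...,1],P[...,2]
    m=(abs(z-.08)<.006)&(x>.4)&(x<.8)&(y<.02)&(y>-.4)
    if cam=="top":
        r=cv2.minAreaRect((P[m][:,:2]*1000).astype(np.float32)); print(cam,"deck",r, P[m][:,2].mean())
        m2=(z>.115)&(z<.135)&(x>.5)&(x<.9)&(y<.05)&(y>-.45)
        print("hood",cv2.minAreaRect((P[m2][:,:2]*1000).astype(np.float32)),np.median(P[m2][:,2]))
    t=(z>.098)&(z<.115)&(abs(x-.595)<.04)&(abs(y+.15)<.04); print(cam,"tab",t.sum(),P[t].mean(0) if t.any() else 0, P[t].min(0) if t.any() else 0,P[t].max(0) if t.any() else 0)
    for lo,hi in((.085,.135),(.135,.155)):
        t=(z>lo)&(z<hi)&(abs(x-.515)<.03)&(abs(y-.176)<.03); print(cam,"sty",lo,t.sum(),P[t].mean(0) if t.any() else 0,P[t].min(0) if t.any() else 0,P[t].max(0) if t.any() else 0)
    m=(abs(z-.075)<.006)&(abs(x-.49)<.1)&(abs(y-.235)<.14)
    r=cv2.minAreaRect((P[m][:,:2]*1000).astype(np.float32)); print(cam,"rack",r)
E
```

```text
top deck ((645.8729248046875, -178.20953369140625), (300.08447265625, 260.2923889160156), 80.21597290039062) 0.0801245550713518
hood ((693.8946533203125, -115.48580932617188), (224.35653686523438, 447.7530517578125), 22.599822998046875) 0.1249863024196229
top tab 74 [ 0.5947 -0.1485  0.1072] [ 0.5821 -0.1546  0.1009] [ 0.6091 -0.1424  0.1111]
top sty 0.085 38 [0.507  0.1657 0.1089] [0.5024 0.1626 0.0858] [0.5161 0.1747 0.1297]
top sty 0.135 63 [0.5096 0.1702 0.1438] [0.5024 0.1632 0.1361] [0.5179 0.1782 0.1502]
top rack ((493.56427001953125, 228.88037109375), (60.95730209350586, 191.99441528320312), 16.148080825805664)
scene tab 63 [ 0.5966 -0.1446  0.1038] [ 0.5829 -0.1536  0.0981] [ 0.6111 -0.1378  0.1085]
scene sty 0.085 146 [0.5146 0.1774 0.1108] [0.5062 0.168  0.0853] [0.5212 0.1831 0.1348]
scene sty 0.135 55 [0.5123 0.1743 0.1413] [0.5022 0.1666 0.1351] [0.5195 0.1821 0.1455]
scene rack ((462.130615234375, 221.33543395996094), (132.97857666015625, 192.21734619140625), 16.408586502075195)
```

View pics/cropA.png

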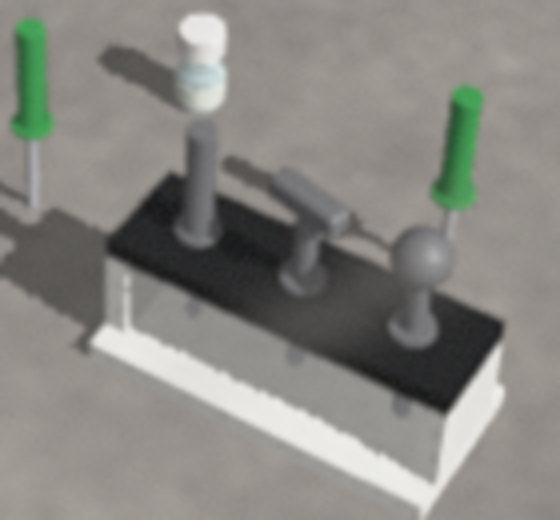

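View pics/cropB.png

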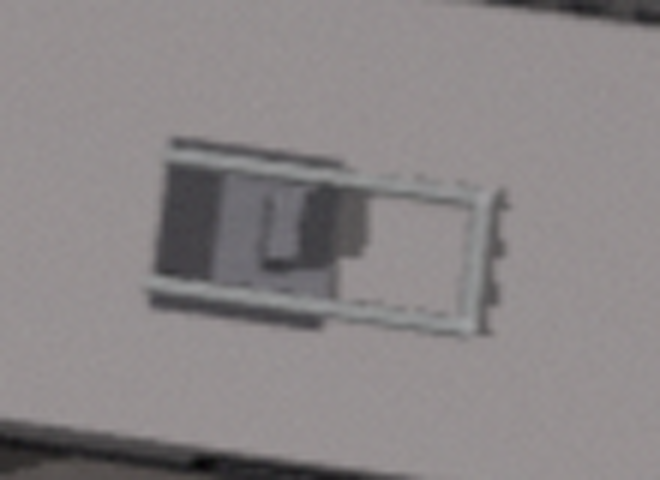

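Crop A confirms it: the plain grey straight handle at the left rack hole (scene (270,370)) is the stylus. The green ones stand outside the rack. Crop B shows the rails with the tab near top (203,407). Next I'll check the reader's yaw using the rails and the deck edge.

```bash
python3 - <<'E'
from h import *
np.set_printoptions(precision=4,suppress=True)
def c(x,y,z): return at_z("top",(165+(y+.5)/6-.5,360+(x+.5)/6-.5),z)
a,b=c(170,153,.087),c(490,193,.087); e,f=c(150,288,.087),c(475,328,.087)
for u,v in((a,b),(e,f)): print(u,v,np.degrees(np.arctan2(*(u-v)[:2])))
print("tab px",c(287,225,.108))
P=cloud("top",np.load("top0.npy")); x,y,z=P[...,0],P[...,1],P[...,2]
# front edge of deck: per column, min x at deck level
X=[]
for col in range(350,480,4):
    m=(abs(z[:,col]-.08)<.003)&(x[:,col]>.45)&(x[:,col]<.8)
    if m.any():
        r=np.where(m)[0].max(); X.append(P[r,col])
X=np.array(X);p=np.polyfit(X[:,1],X[:,0],1);print("front slope deg",np.degrees(np.arctan(p[0])),"x at y=-.178",np.polyval(p,-.178),np.abs(X[:,0]-np.polyval(p,X[:,1])).max())
m=(z>.118)&(z<.132)&(x>.62)&(x<.85)&(y<.0)&(y>-.4)
print("hood",cv2.minAreaRect((P[m][:,:2]*1000).astype(np.float32)))
E
```

```text
[ 0.6245 -0.1133  0.087 ] [ 0.6077 -0.2211  0.087 ] 8.877366734020878
[ 0.578  -0.1047  0.087 ] [ 0.5614 -0.2136  0.087 ] 8.678583805458095
tab px [ 0.5942 -0.1488  0.108 ]
front slope deg 9.743658989996323 x at y=-.178 0.5152035609182521 0.0025605888839236313
hood ((723.8915405273438, -191.774169921875), (290.026123046875, 92.84003448486328), 79.8868179321289)
```

Emit:
{"method": "servo_tool", "body": {
  "commands": [
    [40,0,0,0,0.18],
    [40,0,0,0,0.18]
  ]
}}

```text
clock: 1.15
eef_pos: [0.1803, -0.4664, 0.2393]
tool_rot: [1.0, 0.001, -0.0, -0.0]
ft_force: [-0.6, 0.5, 0.0]
grip_width: 0.0517
grasp_force: 0.0
```

```bash
python3 - <<'E'
from h import *
o=status.get_obs();print(o["clock"],o["joint_pos"],o["tool_rot"],o["grip_width"],o["eef_pos"])
E
```

```text
1.15 [-1.20196926e+00  2.40611721e-01  5.00736634e-03  1.33520324e+00
 -1.22936029e-05  1.93669335e+00] [ 9.99998927e-01  1.46502156e-03 -7.76077138e-06 -3.05204375e-06] 0.05170053547945601 [ 0.18025805 -0.46637835  0.23930342]
```

Emit:
{"method": "servo_tool", "body": {
  "commands": [
    [40,41.5,-31.7,0,0],
    [40,41.5,-31.7,0,0],
    [40,41.5,-31.7,0,0],
    [40,41.5,-31.7,0,0],
    [40,41.5,-31.7,0,0],
    [40,41.5,-31.7,0,0],
    [40,41.5,-31.7,0,0],
    [40,41.5,-31.7,0,0],
    [40,41.5,-31.7,0,0],
    [40,41.5,-31.7,0,0],
    [40,0,0,40,0.165],
    [40,0,0,30,0],
    [40,0,0,0,0]
  ]
}}

```text
clock: 2.78
eef_pos: [0.5904, -0.145, 0.1662]
tool_rot: [0.997, -0.078, -0.003, -0.001]
ft_force: [0.1, 0.3, 1.0]
grip_width: 0.0403
grasp_force: 0.0
```

```bash
python3 - <<'E'
from h import *
np.set_printoptions(precision=4,suppress=True)
o=status.get_obs();print(o["clock"],o["joint_pos"],o["tool_rot"],o["grip_width"],o["eef_pos"])
im,d=viewer.camera("scene");cv2.imwrite("pics/s1.png",cv2.resize(im[120:270,160:330,::-1],None,fx=4,fy=4,interpolation=cv2.INTER_CUBIC))
E
```

```text
2.775 [-0.2408  0.4973  0.189   1.2694  0.      3.0565] [ 0.997  -0.0778 -0.0034 -0.0006] 0.04030228459379007 [ 0.5904 -0.145   0.1662]
```

View pics/s1.png

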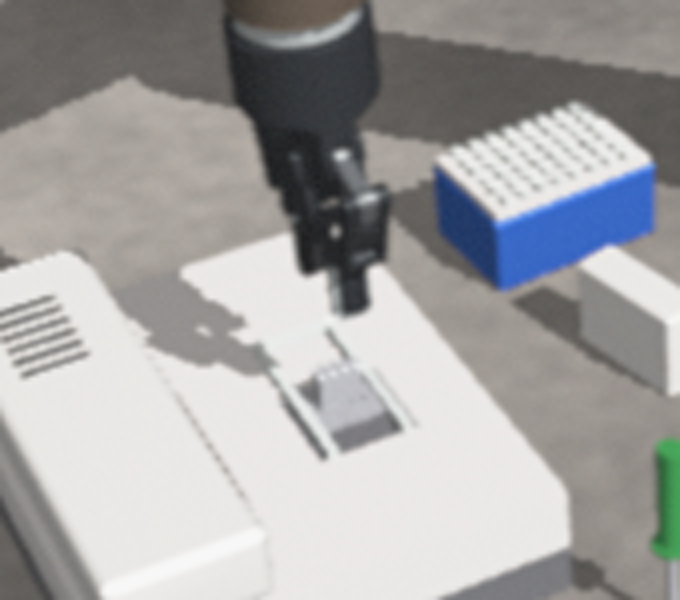

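Emit:
{"method": "servo_tool", "body": {
  "commands": [
    [40,5,2.7,20,0],
    [40,0,0,25,0],
    [40,0,0,14,0],
    [40,0,0,9,0],
    [5,0,0,0,0],
    [5,0,0,0,0],
    [5,0,0,0,0],
    [5,0,0,0,0],
    [5,0,0,0,0]
  ]
}}

```text
clock: 3.95
eef_pos: [0.5975, -0.1493, 0.1023]
tool_rot: [0.997, -0.078, 0.001, 0.0]
ft_force: [-0.6, 0.5, 5.3]
grip_width: 0.0079
grasp_force: 60.7
```

Emit:
{"method": "servo_tool", "body": {
  "commands": [
    [5,0,5,0,0],
    [5,0,8,0,0],
    [5,0,8,0,0],
    [5,0,8,0,0],
    [5,0,8,0,0],
    [5,0,4,0,0],
    [5,0,0,0,0]
  ]
}}

```text
clock: 4.82
eef_pos: [0.5908, -0.1886, 0.1023]
tool_rot: [0.997, -0.078, 0.0, -0.001]
ft_force: [-1.6, 3.4, 7.2]
grip_width: 0.0084
grasp_force: 61.0
```

```bash
python3 - <<'E'
from h import *
im,d=viewer.camera("scene");cv2.imwrite("pics/s2.png",cv2.resize(im[120:270,160:330,::-1],None,fx=4,fy=4,interpolation=cv2.INTER_CUBIC))
E
```

```text
(no output)
```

View pics/s2.png

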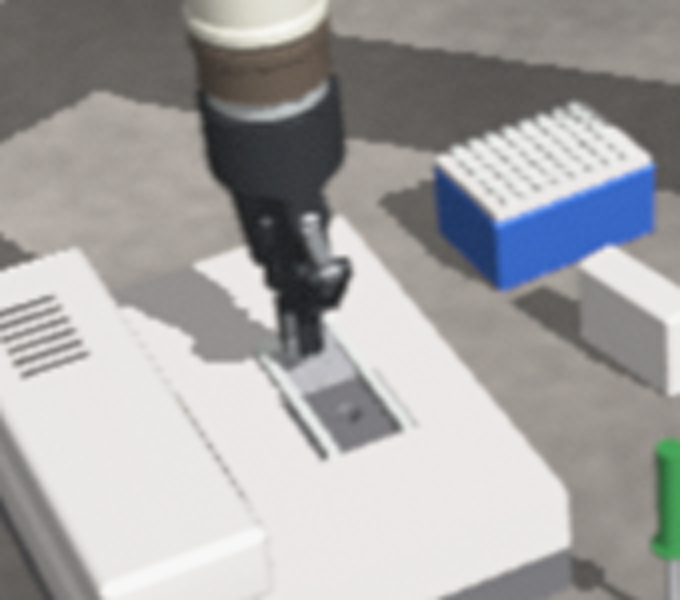

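The shutter moved with the gripper and the hole now shows at crop (350,410). I'll keep sliding to the end stop.

Emit:
{"method": "servo_tool", "body": {
  "commands": [
    [5,0,3,0,0],
    [5,0,2,0,0],
    [5,0,2,0,0],
    [5,0,0,0,0]
  ]
}}

```text
clock: 5.38
eef_pos: [0.5907, -0.189, 0.1023]
tool_rot: [0.997, -0.076, 0.001, -0.007]
ft_force: [0.5, 18.3, 8.7]
grip_width: 0.0082
grasp_force: 61.3
```

Emit:
{"method": "servo_tool", "body": {
  "commands": [
    [40,0,-5,0,0],
    [40,0,0,0,0],
    [40,0,0,0,0],
    [40,0,0,-30,0],
    [40,0,0,-50,0],
    [40,0,0,-50,-0.184],
    [40,0,0,0,-0.184],
    [40,0,0,0,-0.184],
    [40,0,0,0,-0.184],
    [40,0,0,0,-0.184],
    [40,0,0,0,-0.184],
    [40,0,0,0,-0.184],
    [40,0,0,0,-0.184],
    [40,0,0,0,-0.184],
    [40,0,0,0,-0.184],
    [40,0,0,0,-0.18]
  ]
}}

```text
clock: 7.38
eef_pos: [0.59, -0.1925, 0.231]
tool_rot: [0.594, 0.804, -0.0, -0.0]
ft_force: [0.8, 0.4, 0.5]
grip_width: 0.0401
grasp_force: 0.0
```

```bash
python3 - <<'E'
from h import *
from scipy.spatial.transform import Rotation as Ro
np.set_printoptions(precision=4,suppress=True)
o=status.get_obs();R=Ro.from_quat(o["tool_rot"]).as_matrix()
print(o["clock"],o["joint_pos"],o["eef_pos"],o["grip_width"]);print(R)
print("to stylus tool mm",1000*R.T@(np.array([.511,.173,.24])-o["eef_pos"]))
im,d=viewer.camera("scene")
for l in("aperture","shutter_tab"):
    for r in viewer.spot_point("scene",l)[:2]: print(l,r["p"],r["pixel"],at_z("scene",r["pixel"],.08 if l=="aperture" else .108))
cv2.imwrite("pics/s3.png",cv2.resize(im[160:260,190:320,::-1],None,fx=6,fy=6,interpolation=cv2.INTER_CUBIC))
E
```

```text
7.375 [-0.3152  0.4902  0.3469  1.4278 -0.0003  0.9577] [ 0.59   -0.1925  0.231 ] 0.04005440948079158
[[-0.2934  0.956  -0.0004]
 [ 0.956   0.2934 -0.0002]
 [-0.0001 -0.0004 -1.    ]]
to stylus tool mm [372.6335  31.6882  -9.0266]
aperture 0.66 [222.8, 249.9] [ 0.5914 -0.131   0.08  ]
shutter_tab 0.57 [199.3, 233.3] [ 0.59   -0.1956  0.108 ]
```

View pics/s3.png

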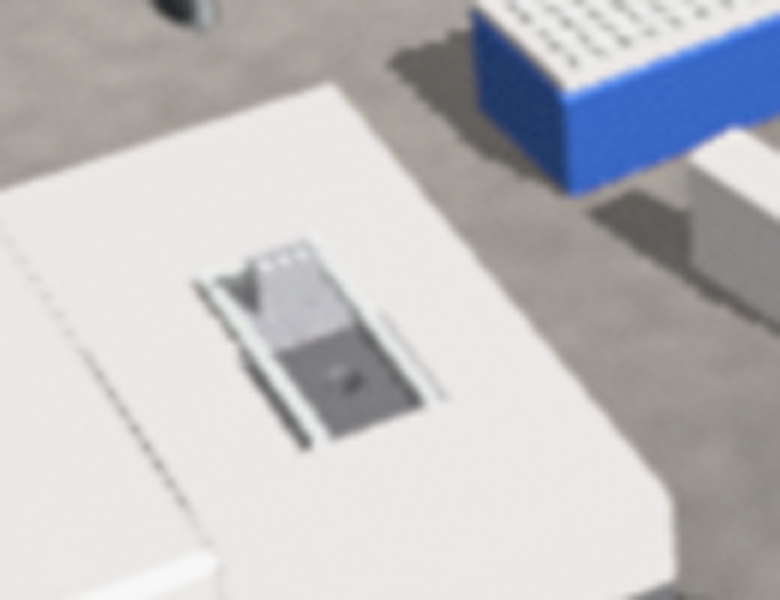

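The shutter is fully open and the hole is at scene (223,248). Next I'll go above the stylus.

Emit:
{"method": "servo_tool", "body": {
  "commands": [
    [50,37.3,3.2,0,0],
    [50,37.3,3.2,0,0],
    [50,37.3,3.2,0,0],
    [50,37.3,3.2,0,0],
    [50,37.3,3.2,0,0],
    [50,37.3,3.2,0,0],
    [50,37.3,3.2,0,0],
    [50,37.3,3.2,0,0],
    [50,37.3,3.2,0,0],
    [50,37.3,3.2,0,0],
    [50,0,0,0,0],
    [50,0,0,0,0]
  ]
}}

```text
clock: 9.02
eef_pos: [0.5133, 0.1742, 0.2313]
tool_rot: [0.597, 0.802, -0.0, 0.0]
ft_force: [-0.8, -0.1, 0.6]
grip_width: 0.0501
grasp_force: 0.0
```

```bash
python3 - <<'E'
from h import *
from scipy.spatial.transform import Rotation as Ro
np.set_printoptions(precision=4,suppress=True)
o=status.get_obs();R=Ro.from_quat(o["tool_rot"]).as_matrix()
print(o["clock"],o["joint_pos"],o["eef_pos"],o["grip_width"])
print("to stylus tool mm",1000*R.T@(np.array([.511,.173,.114])-o["eef_pos"]))
im,d=viewer.camera("top");cv2.imwrite("pics/t4.png",im[...,::-1]);print([ (r["p"],r["pixel"]) for r in viewer.spot_point("top","aperture")])
d=np.load("top0.npy"); im=cv2.imread("pics/top0.png")
for r in viewer.spot_point("top","aperture")[:1]: print("ap top",at_z("top",r["pixel"],.08))
print("ap scene by eye",at_z("scene",(160+63-.4,190+58-.4),.08))
print("sty axis by scene: top-centre px of handle", at_z("scene",(225+128/4,320+203/4),.145))
E
```

```text
9.025 [ 0.3275  0.3277  0.1026  1.3458 -0.0006  1.6069] [0.5133 0.1742 0.2313] 0.05010180650242164
to stylus tool mm [ -0.4475  -2.523  117.2766]
[(0.72, [204.5, 400.3])]
ap top [ 0.5952 -0.1381  0.08  ]
ap scene by eye [ 0.5949 -0.1349  0.08  ]
sty axis by scene: top-centre px of handle [0.5106 0.1755 0.145 ]
```

Emit:
{"method": "servo_tool", "body": {
  "commands": [
    [50,0,-2,30,0],
    [50,0,0,40,0],
    [50,0,0,30,0],
    [50,0,0,17,0],
    [50,0,0,0,0],
    [8,0,0,0,0],
    [8,0,0,0,0],
    [8,0,0,0,0],
    [8,0,0,0,0],
    [8,0,0,0,0],
    [8,0,0,0,0]
  ]
}}

```text
clock: 10.55
eef_pos: [0.5117, 0.1741, 0.1152]
tool_rot: [0.596, 0.803, 0.0, 0.001]
ft_force: [-1.3, -1.6, 6.2]
grip_width: 0.0139
grasp_force: 58.7
```

Emit:
{"method": "servo_tool", "body": {
  "commands": [
    [8,0,0,-15,0],
    [8,0,0,-30,0],
    [8,0,0,-40,0],
    [8,0,0,-40,0],
    [8,0,0,-35,0],
    [8,0,0,0,0],
    [8,0,0,0,0]
  ]
}}

```text
clock: 11.42
eef_pos: [0.511, 0.1741, 0.2739]
tool_rot: [0.596, 0.803, -0.0, -0.0]
ft_force: [0.3, 0.0, -1.1]
grip_width: 0.0148
grasp_force: 58.5
```

```bash
python3 - <<'E'
from h import *
from scipy.spatial.transform import Rotation as Ro
np.set_printoptions(precision=4,suppress=True)
o=status.get_obs();R=Ro.from_quat(o["tool_rot"]).as_matrix()
print(o["clock"],o["joint_pos"],o["eef_pos"],o["grip_width"],o["ft_force"])
print("to hole tool mm",1000*R.T@(np.array([.596,-.1375,.27])-o["eef_pos"]))
im,d=viewer.camera("scene");cv2.imwrite("pics/s5.png",cv2.resize(im[150:350,300:460,::-1],None,fx=3,fy=3))
for l in("stylus_tip","stylus"):
  for r in viewer.spot_point("scene",l)[:4]: print(l,r["p"],r["pixel"])
E
```

```text
11.425 [0.3284 0.3102 0.1884 1.4494 0.0001 1.606 ] [0.511  0.1741 0.2739] 0.014819308662587021 [ 0.3238  0.0223 -1.0518]
to hole tool mm [-322.9091   -8.6797    3.8874]
stylus_tip 0.7 [247.4, 368.9]
stylus_tip 0.5 [277.5, 329.2]
stylus_tip 0.27 [177.9, 296.6]
stylus 0.53 [253.4, 328.9]
stylus 0.46 [221.4, 373.8]
```

View pics/s5.png

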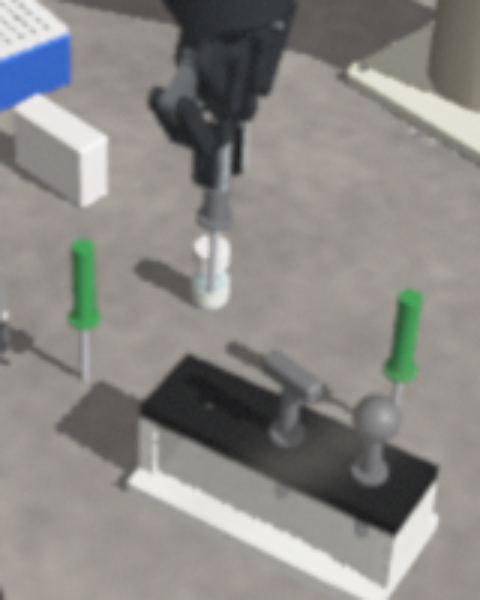

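The stylus is held upright, with its tip at scene (247,370). The two other tools are undisturbed. Next I'll move over the hole.

Emit:
{"method": "servo_tool", "body": {
  "commands": [
    [8,-20,-0.8,0,0],
    [8,-35,-0.9,0,0],
    [8,-37,-1,0,0],
    [8,-37,-1,0,0],
    [8,-37,-1,0,0],
    [8,-37,-1,0,0],
    [8,-37,-1,0,0],
    [8,-37,-1,0,0],
    [8,-30,-1,0,0],
    [8,-16,0,0,0],
    [8,0,0,40,0],
    [8,0,0,22,0],
    [8,0,0,0,0],
    [8,0,0,0,0]
  ]
}}

```text
clock: 13.32
eef_pos: [0.5966, -0.1377, 0.2133]
tool_rot: [0.596, 0.803, 0.0, 0.001]
ft_force: [-0.1, -0.1, -0.4]
grip_width: 0.0143
grasp_force: 58.5
```

```bash
cat > m.py <<'E'
from h import *
from scipy.spatial.transform import Rotation as Ro
np.set_printoptions(precision=4,suppress=True)
o=status.get_obs();R=Ro.from_quat(o["tool_rot"]).as_matrix()
tz=o["eef_pos"][2]-.1152+.015
print(o["clock"],o["eef_pos"],o["grip_width"],o["ft_force"],"tip z",tz)
print("to hole tool mm",1000*R.T@(np.array([.596,-.1375,0])-o["eef_pos"]))
for cam in("scene","top"):
  im,d=viewer.camera(cam)
  cv2.imwrite(f"pics/{cam}6.png",im[...,::-1])
  for l,z in(("stylus_tip",tz),("stylus",tz+.06),("aperture",.08)):
    for r in viewer.spot_point(cam,l)[:3]: print(cam,l,r["p"],r["pixel"],at_z(cam,r["pixel"],z))
E
python3 m.py; python3 -c "
import cv2
a=cv2.resize(cv2.imread('pics/scene6.png')[140:260,190:310],(600,600),interpolation=2);cv2.imwrite('pics/s6.png',a)"
```

```text
13.325 [ 0.5966 -0.1377  0.2133] 0.0143483450890095 [-0.1235 -0.1299 -0.3798] tip z 0.11312002696429717
to hole tool mm [  0.4868  -0.7987 213.319 ]
scene stylus_tip 0.63 [210.9, 242.8] [ 0.6001 -0.1403  0.1131]
scene stylus_tip 0.6 [275.4, 329.3] [0.5833 0.1374 0.1131]
scene stylus 0.67 [193.1, 242.4] [ 0.604  -0.1248  0.1731]
scene stylus 0.66 [255.3, 330.9] [0.5851 0.1452 0.1731]
scene stylus 0.58 [271.5, 434.9] [0.4698 0.2998 0.1731]
scene aperture 0.7 [220.9, 247.4] [ 0.5919 -0.1402  0.08  ]
scene aperture 0.61 [374.3, 296.7] [0.7589 0.2597 0.08  ]
scene aperture 0.59 [293.1, 393.5] [0.4981 0.2304 0.08  ]
top stylus_tip 0.67 [310.3, 232.3] [0.3881 0.2009 0.1131]
top stylus_tip 0.33 [206.5, 404.6] [ 0.5844 -0.1421  0.1131]
top stylus 0.73 [316.1, 224.6] [0.3784 0.2024 0.1731]
top stylus 0.68 [249.7, 310.4] [0.4965 0.0431 0.1731]
top aperture 0.71 [204.6, 401.9] [ 0.5949 -0.1414  0.08  ]
```

View pics/s6.png

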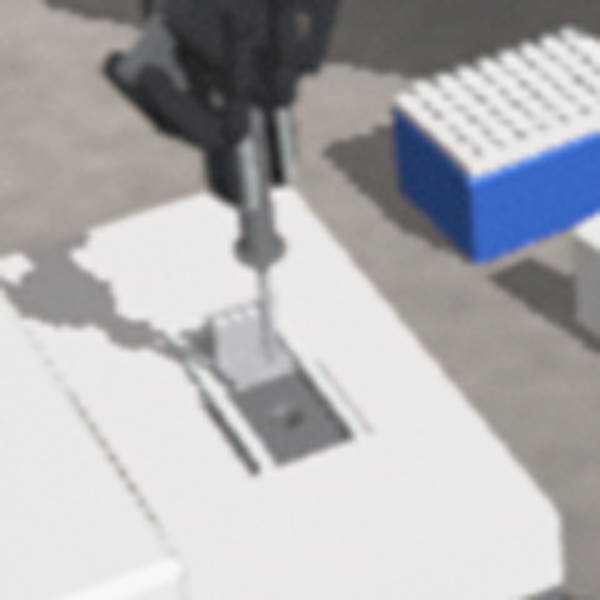

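The tip is at scene (212,243) and the hole centre at about (223,248). I'll compare them in world terms.

```bash
python3 - <<'E'
from h import *
from scipy.spatial.transform import Rotation as Ro
np.set_printoptions(precision=4,suppress=True)
o=status.get_obs();R=Ro.from_quat(o["tool_rot"]).as_matrix()
t=at_z("scene",(212-.4,243.4-.4),.1131);h=at_z("scene",(223.2-.4,247.8-.4),.08);print(t,h,"tool mm",1000*R.T@(h-t))
im=cv2.imread("pics/scene6.png").astype(int)
g=im[216:231,238:258].sum(2)//3; print(g)
E
```

```text
[ 0.6011 -0.138   0.1131] [ 0.5957 -0.1346  0.08  ] tool mm [ 4.7786 -4.3233 33.0948]
[[186 182 175 171 158 146 137 129 123 125 125 121 109 103 137 201 225 219
  210 217]
 [176 161 146 136 131 125 124 124 125 124 124 125 119 106 112 160 211 226
  219 209]
 [141 135 126 123 122 124 124 125 125 123 124 125 124 120 109 125 172 218
  227 216]
 [123 123 124 124 124 124 126 126 127 126 125 125 126 124 117 110 130 178
  220 225]
 [124 124 123 124 123 125 125 130 132 129 128 124 125 124 122 109 109 137
  191 223]
 [130 123 123 124 124 126 130 141 143 136 124 122 121 124 125 121 117 118
  153 209]
 [150 126 123 124 125 128 135 146 143 124 111 105 113 123 125 125 121 105
  121 172]
 [182 141 126 123 125 126 126 129 126 111  98  94 106 120 123 125 123 108
  106 130]
 [218 173 133 124 124 121 118 120 119 104  92  97 111 122 125 125 125 122
  117 113]
 [228 204 156 127 123 125 122 122 120 108 106 113 123 125 126 125 124 126
  122 109]
 [225 223 189 145 127 124 124 125 123 121 121 124 125 124 125 126 125 127
  123 117]
 [203 227 219 180 142 124 124 125 126 124 126 125 125 124 123 126 125 125
  126 122]
 [164 216 228 218 172 133 125 126 125 125 125 124 124 124 126 126 127 131
  139 150]
 [124 176 222 230 200 149 126 124 125 124 126 126 124 124 129 136 146 167
  190 205]
 [110 143 202 229 221 180 142 124 123 124 126 126 129 144 164 183 200 220
  228 231]]
```

Emit:
{"method": "servo_tool", "body": {
  "commands": [
    [8,2,-2,10,0],
    [8,0,0,10,0],
    [8,0,0,3,0],
    [8,0,0,0,0],
    [8,0,0,0,0]
  ]
}}

```text
clock: 14.35
eef_pos: [0.594, -0.1363, 0.1895]
tool_rot: [0.596, 0.803, 0.0, 0.0]
ft_force: [-0.2, 0.5, -0.8]
grip_width: 0.015
grasp_force: 58.5
```

```bash
sed -i 's/}6.png/}7.png/' m.py; python3 m.py; python3 - <<'E'
from h import *
a=cv2.resize(cv2.imread('pics/scene7.png')[180:240,220:280],(600,600),interpolation=2)
b=cv2.resize(cv2.imread('pics/top7.png')[180:230,375:425],(200,200),interpolation=2);a[:200,400:]=b
cv2.imwrite('pics/s7.png',a)
o=status.get_obs();c=viewer.get_calibration("scene");e=o["eef_pos"]
p=lambda X:cv2.projectPoints(np.array([X],float),cv2.Rodrigues(np.array(c["R"]))[0],np.array(c["t"]),np.array(c["camera_matrix"]),np.array(c["distortion"]))[0].ravel()
for dz in(-.100,-.04,-.036): print(dz,p(e+[0,0,dz]))
E
```

```text
14.35 [ 0.594  -0.1363  0.1895] 0.015019435982478851 [-0.197   0.4814 -0.8221] tip z 0.08933060294988161
to hole tool mm [ -1.6494   1.5344 189.5317]
scene stylus_tip 0.69 [275.8, 326.8] [0.5727 0.1167 0.0893]
scene stylus_tip 0.55 [220.9, 247.0] [ 0.5982 -0.1308  0.0893]
scene stylus 0.73 [257.7, 326.2] [0.5801 0.1249 0.1493]
scene stylus 0.71 [274.2, 435.6] [0.4543 0.2907 0.1493]
scene stylus 0.55 [203.4, 245.1] [ 0.6043 -0.1183  0.1493]
scene aperture 0.82 [223.9, 249.3] [ 0.5946 -0.1287  0.08  ]
top stylus_tip 0.58 [313.9, 229.4] [0.381  0.2117 0.0893]
top stylus 0.64 [250.1, 313.4] [0.4982 0.0387 0.1493]
top stylus 0.61 [313.7, 223.5] [0.3824 0.2099 0.1493]
top aperture 0.97 [203.8, 402.6] [ 0.5965 -0.1429  0.08  ]
-0.1 [247.25164391 218.84868463]
-0.04 [244.50475338 197.53197758]
-0.036 [244.31605497 196.06539295]
```

View pics/s7.png

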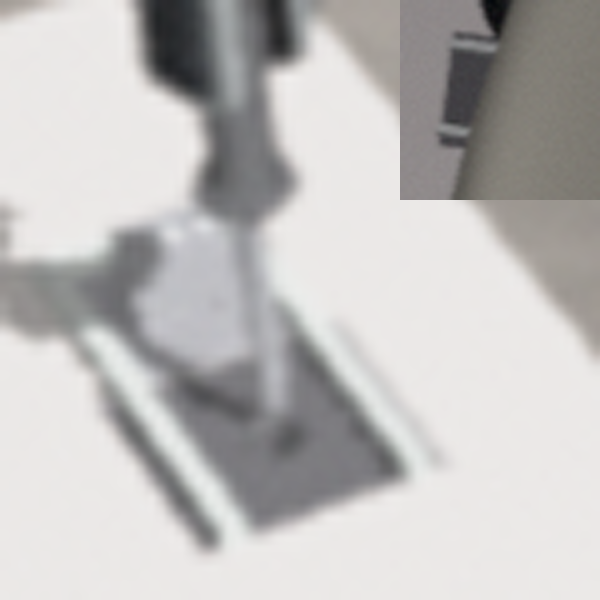

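The tip looks about 2 px low in the image, meaning too far toward the camera (+y). The reader frame fit and the tab's end-stop pose both put the hole near (0.595,-0.139). I'll shift back and probe gently by force.

Emit:
{"method": "servo_tool", "body": {
  "commands": [
    [8,-4.3,0.4,0,0],
    [8,0,0,0,0],
    [8,0,0,3,0],
    [8,0,0,3,0],
    [8,0,0,3,0],
    [8,0,0,3,0],
    [8,0,0,3,0],
    [8,0,0,0,0]
  ]
}}

```text
clock: 15.75
eef_pos: [0.5951, -0.1402, 0.1739]
tool_rot: [0.596, 0.803, -0.0, -0.0]
ft_force: [0.0, 0.1, -0.9]
grip_width: 0.0146
grasp_force: 58.5
```

The tip is below deck level with no contact force, so it's in the hole. I'll descend towards the button.

Emit:
{"method": "servo_tool", "body": {
  "commands": [
    [8,0,0,4,0],
    [8,0,0,4,0],
    [8,0,0,4,0],
    [8,0,0,4,0],
    [8,0,0,0,0]
  ]
}}

```text
clock: 16.38
eef_pos: [0.595, -0.1402, 0.1577]
tool_rot: [0.596, 0.803, -0.0, -0.0]
ft_force: [0.4, 0.3, 0.7]
grip_width: 0.0142
grasp_force: 58.5
```

Emit:
{"method": "servo_tool", "body": {
  "commands": [
    [8,0,0,2,0],
    [8,0,0,2,0],
    [8,0,0,2,0],
    [8,0,0,0,0],
    [8,0,0,0,0]
  ]
}}

```text
clock: 17.0
eef_pos: [0.5954, -0.1403, 0.1523]
tool_rot: [0.596, 0.803, 0.0, 0.0]
ft_force: [-0.2, -0.4, -1.2]
grip_width: 0.0145
grasp_force: 58.5
```

Emit:
{"method": "servo_tool", "body": {
  "commands": [
    [8,0,0,2,0],
    [8,0,0,2,0],
    [8,0,0,0,0],
    [8,0,0,0,0]
  ]
}}

```text
clock: 17.5
eef_pos: [0.5955, -0.1404, 0.1486]
tool_rot: [0.596, 0.803, 0.0, 0.0]
ft_force: [0.1, -0.0, 1.4]
grip_width: 0.0145
grasp_force: 58.8
```

Emit:
{"method": "servo_tool", "body": {
  "commands": [
    [8,0,0,2,0],
    [8,0,0,0,0],
    [8,0,0,0,0]
  ]
}}

```text
clock: 17.88
eef_pos: [0.5955, -0.1404, 0.1466]
tool_rot: [0.596, 0.803, 0.0, 0.0]
ft_force: [-0.1, -0.3, 2.4]
grip_width: 0.0147
grasp_force: 58.9
```

Emit:
{"method": "servo_tool", "body": {
  "commands": [
    [8,0,0,2,0],
    [8,0,0,0,0],
    [8,0,0,0,0]
  ]
}}

```text
clock: 18.25
eef_pos: [0.5955, -0.1404, 0.1445]
tool_rot: [0.596, 0.803, 0.0, 0.0]
ft_force: [-0.1, 1.2, 3.7]
grip_width: 0.0146
grasp_force: 59.0
```

Emit:
{"method": "servo_tool", "body": {
  "commands": [
    [8,0,0,1.5,0],
    [8,0,0,0,0],
    [8,0,0,0,0]
  ]
}}

```text
clock: 18.62
eef_pos: [0.5955, -0.1404, 0.143]
tool_rot: [0.596, 0.803, 0.0, 0.0]
ft_force: [-0.1, -0.2, 5.5]
grip_width: 0.0146
grasp_force: 59.2
```

Emit:
{"method": "servo_tool", "body": {
  "commands": [
    [8,0,0,1.5,0],
    [8,0,0,0,0],
    [8,0,0,0,0]
  ]
}}

```text
clock: 19.0
eef_pos: [0.5957, -0.1405, 0.1428]
tool_rot: [0.596, 0.803, 0.0, 0.001]
ft_force: [-1.0, 1.1, 10.4]
grip_width: 0.015
grasp_force: 59.9
```

The button has bottomed: force rose to 10.4 N while z stalled about 7 mm below first contact. I'll make one last check of the shutter and tools, then hand in.

```bash
python3 - <<'E'
from h import *
np.set_printoptions(precision=4,suppress=True)
viewer.camera("scene")
for l,z in(("shutter_tab",.108),("ball_tool",.075),("tee_tool",.075)):
    for r in viewer.spot_point("scene",l)[:2]: print(l,r["p"],r["pixel"],at_z("scene",r["pixel"],z))
o=status.get_obs();print(o["clock"],o["ft_force"],o["eef_pos"])
print(bot.job_done())
E
```

```text
shutter_tab 0.7 [199.8, 235.1] [ 0.5879 -0.1914  0.108 ]
ball_tool 0.74 [306.9, 422.8] [0.4773 0.2895 0.075 ]
ball_tool 0.41 [250.0, 221.6] [ 0.6859 -0.1003  0.075 ]
tee_tool 0.69 [295.6, 393.6] [0.4991 0.2322 0.075 ]
tee_tool 0.49 [180.1, 295.5] [ 0.4107 -0.1993  0.075 ]
19.2 [-0.3048  0.6322 10.0525] [ 0.5957 -0.1405  0.1428]
the job is handed in; nothing more can be done
None
```

I handed the job in at 19.2 s: the shutter is open to its end stop, and the gripped stylus holds the reset button down with about 10 N, bottomed out by force and travel. The ball and T-bar tools read in place at the end; I didn't re-check the loose bench items.

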